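# Make up and punch-mark a spacer pack in an interlocked marking press

## Robot

A 6-joint arm with a two-finger parallel gripper is mounted at the origin on a cart in front of the work surface, level with it; the furniture and walls round the work are solid. World frame = base frame: x ahead of the robot, y to its left, z up, the work surface at z = 0. Lengths are in m, angles in rad, forces in N, time in s.
With the tool pointing down it reaches from about 0.275 to 0.85 m from the base axis. Payload 19 kg.
Tool frame: the origin (TCP) lies midway between the tips of the shut fingers; the grasp point (between the pads) lies 19 mm behind it; y points along the fingers, z is the direction in which the jaws open and shut, and the axes are right-handed (so a half turn about y gives the same grasp; the last joint's range is limited). The gripper opens to 85 mm and grips with 20 to 120 N. Pads are 22 mm wide; open, the fingers measure 114 mm over their backs; the gripper's body (76 mm by 85 mm) begins 54 mm behind the grasp point. The pads swing forward as they close: fully open they stand 13 mm farther back than shut.
Start: joints at [-1.354, 0.15, 1.437, -0, 1.554, -0.134], TCP at [0.198, -0.54, 0.231] pointing down, gripper open.
Joint ranges: [-2.8, 2.8], [-0.68, 2.1], [0.12, 2.68], [-1.39, 4.53], [0.16, 2.79], [-2.81, 2.81]. Speed limits (rad/s): [1.89, 1.89, 2.22, 3.01, 3.01, 3.01].

## Interface

Orientations are given as a rotation vector (axis times angle).
In Python, from station import ctrl, effector, planner, readout, viewer, job, outline_of, tip_of gives the robot as it stands. Calls block until the motion is done:
- ctrl.reach(position, orientation): joint-space move of the TCP to a pose.
- ctrl.line_to(position, frame=None, rate=0.15): straight line of the TCP; frame=None keeps the orientation; rate is the mean speed in m/s.
- ctrl.set_joints(angles): joint-space move.
- effector.let_go() and effector.close_gripper(squeeze=None): open the fingers fully, or close them until they stop; squeeze is the grip in N (None keeps the last).
- ctrl.pause(seconds).
- planner.solve_ik(position, orientation): joint angles nearest the present ones, or None.
- readout.read_state(): the state.
- viewer.read_camera(name): name is "scene" or "side" or "wrist"; returns a dict with "image" (420x560x3 uint8, red, green, blue), "K" (3x3 intrinsics, pixels), "xyz" and "rotation" of the camera in the world; the wrist camera has in their place "tool_from_camera" (4x4, takes a point from camera to tool coordinates, whose origin is the TCP and whose axes are the tool frame's). Camera axes: x right, y up, looking along -z (the intrinsics and any distortion apply to the point x, -y, -z); pixel columns grow to the right and rows downward; lengths in m; the calibration is good to about 2 mm. A picture is of the moment at which its call begins: read the wrist's pose just before it. There is no depth.
A pose or a line that the arm cannot do raises ctrl.PlanningError and nothing moves.
- job.job_done(): hands the job in, once; it reports no verdict.
Trained networks look in a picture, given as the dict that the camera call returned (one of the last four; its "shot" number tells which), for a name from the list of things; names that differ only in an ending like _2 or _b are one class to them, and where a whole thing is asked for, a point or a joint stands for the part that bears it (a point fixed in the world has none). Each returns a list of dicts, best first, with "conf" (0 to 1); they miss things now and then, are a little off and sometimes report something else, mostly with a low value. They report only what shows in the picture. A call takes as long as a camera call. They do not tell look-alikes from the thing itself.
- outline_of(picture, target): "pixels" (420x560 bool, what is visible of it).
- tip_of(picture, target): "centre" ([x, y, z] in m, in world coordinates, good to about 4 mm: a listed point, or the origin of a listed thing).
The state is a dict: "time": time; "joints": joint angles; "joint_vel": joint speeds; "joint_torque": joint torques, N m; "tcp_pos": TCP position; "tool_rot": TCP orientation; "wrist_force": force on the tool from outside, world axes, zero at the start; "wrist_torque": the same for the moment, N m; "finger_gap": finger opening in m.
Only numpy, scipy, OpenCV 4.12 (cv2) and the standard library are available. Lean on these libraries where they do the work, as an engineer would, in place of code of your own. Each camera call takes 0.05 s, during which the arm holds its last target. There are 200 camera calls.

## Task

Open the bench press (its clamp lever, lock lever and carrier are interlocked: whatever will not move is held by another one), draw the carrier fully out and stack all the loose steel discs centred on its round table, largest at the bottom and smallest on top. Then push the carrier fully home, lock it, clamp the pack, and drive the sprung punch fully down with the mallet. Finally unclamp, unlock and draw the carrier fully out again with the pack still centred on it, leave the mallet on its mat, and do not disturb the micrometer, the plug gauge or the oil bottle.

Things in the scene. Friction and masses are not known exactly. Their poses are not given: they have to be found in the camera images.
- press: grey C-frame press, base 225 x 220 x 12 mm, fixed; origin at desk level under the base's middle, x from its front (carrier side, towards the robot) to its back, y to its left, z up. A column on its right and a beam (top 96 mm high) carry the vertical clamp head with the punch on top, on an axis at x = 55 mm, y = 0. A blocked part moves a few millimetres and stops hard
- carrier (a joint): travel of the carrier in m: 0 fully home under the head, 0.10 fully drawn out to the front (-x of the press); about 3 N of friction, stays where it is left. Held home while the lock lever is thrown
- carrier_knob (a point): middle of the upright black knob (19 mm thick, from 22 to 66 mm above the desk) on the carrier's draw bar; this point is 50 mm above the desk and 100 mm in front of the table's centre. The knob can be pushed from either side or pinched from above
- table (a point): centre of the top face of the carrier's round table (62 mm diameter, top 38 mm above the desk); it travels with the carrier
- lock_lever (a joint): left lever, rad: 0 fully back (unlocked), 0.70 fully thrown to the front (locked); about 3 N at the knob, stays where left; pivot at press x = 30 mm, 50 mm high. Can be thrown only while the carrier is fully home, and put back only while the clamp lever is fully back. Thrown at the start
- lock_knob (a point): middle of the lock lever's black grip (18 mm thick, 40 mm long), 101 mm left of the press's middle, 105 mm from the pivot, about 150 mm above the desk; the lever swings fore and aft in the press's x-z plane, leaning 0.35 rad back at 0 and 0.35 rad forward at 0.70
- clamp_lever (a joint): right lever, rad: 0 fully back (head raised), 0.76 fully thrown to the front (head sunk onto whatever is on the table); stays where left, about 5 N at the knob, up to 7 N on the way back as it lifts the head; pivot at press x = 90 mm, 108 mm high. Can be thrown only while the lock lever is fully thrown. Two thirds to fully thrown at the start
- clamp_knob (a point): middle of the clamp lever's black grip (18 mm thick, 40 mm long), 101 mm right of the press's middle, 75 mm from the pivot, about 175 to 180 mm above the desk; the lever swings fore and aft, leaning 0.25 rad back at 0 and 0.51 rad forward at 0.76
- punch (a joint): stroke of the sprung punch in m relative to the clamp head: 0 up, 0.007 fully down; takes about 3 N to start and 9 N to bottom; springs back up
- punch_top (a point): centre of the punch's round steel button (23 mm diameter), on its top face; about 155 mm above the desk with the head raised, 149 mm clamped on three discs, 141 mm on two
- disc_56_mid (a point): centre (half-way up) of a steel disc of 56 mm diameter, 8 mm thick, lying flat; two or three of the four discs are there, None for those that are absent
- disc_48_mid (a point): centre (half-way up) of a steel disc of 48 mm diameter, 8 mm thick, lying flat; two or three of the four discs are there, None for those that are absent
- disc_40_mid (a point): centre (half-way up) of a steel disc of 40 mm diameter, 8 mm thick, lying flat; two or three of the four discs are there, None for those that are absent
- disc_32_mid (a point): centre (half-way up) of a steel disc of 32 mm diameter, 8 mm thick, lying flat; two or three of the four discs are there, None for those that are absent
- mallet_grip (a point): point on the wooden handle (18 x 18 mm section) of a small mallet, 60 mm from its head's axis: where to hold it. Local x points along the handle to the head, z up. The mallet stands on one round face of its head, handle level, about 0.28 kg
- mallet_head (a point): centre of the mallet's head, an upright cylinder of 44 mm diameter and 50 mm height with white faces above and below: the face lies 25 mm below this point, and this point lies level with the handle's axis. The handle reaches 134 mm back from here
- mat_mid (a point): centre of the top face of the black rubber mat (200 mm along its x, 100 mm along its y, 4 mm thick) on which the mallet stands
- micrometer: micrometer lying on the desk, 53 x 124 x 18 mm: bystander
- plug_gauge: double-ended plug gauge lying on the desk, 14 x 99 x 12 mm: bystander
- oil_bottle: small oil bottle standing on the desk, 37 mm diameter, 94 mm high: bystander
Mind the look-alikes: they are no part of the job. Leave any yellow look-alike of the part that bears disc_32_mid alone.

How it is judged:
On the way, in this order (a step that is already met when the one before it is completed fails the run):
1. the carrier is drawn fully out (within 7 mm) (value of joint carrier above 0.093 m), for 0.2 s.
2. all the discs lie stacked on the carrier's table, largest at the bottom, each centred within 6 mm, flat, released and at rest, with the carrier out (value of joint carrier above 0.093 m and horizontal distance between each of disc_56_mid, disc_48_mid, disc_40_mid, disc_32_mid and table below 0.006 m and angle between each of disc_56_mid, disc_48_mid, disc_40_mid, disc_32_mid's own z axis and vertical below 0.08 rad and z of each of disc_48_mid, disc_40_mid, disc_32_mid in the frame of disc_56_mid above 0.005 m and z of each of disc_40_mid, disc_32_mid in the frame of disc_48_mid above 0.005 m and z of disc_32_mid in the frame of disc_40_mid above 0.005 m and z of disc_56_mid in the frame of table between 0.001 and 0.03 m and z of disc_48_mid in the frame of table between 0.001 and 0.03 m and z of disc_40_mid in the frame of table between 0.001 and 0.03 m and z of disc_32_mid in the frame of table between 0.001 and 0.03 m and linear speed of each of disc_56, disc_48, disc_40, disc_32 below 0.02 m/s and contact force between the fingers and disc_56 below 0.5 N and contact force between the fingers and disc_48 below 0.5 N and contact force between the fingers and disc_40 below 0.5 N and contact force between the fingers and disc_32 below 0.5 N), for 0.3 s.
3. the carrier is home, the lock lever and then the clamp lever are fully thrown, and the pack is still centred (value of joint carrier below 0.006 m and value of joint lock_lever above 0.5 rad and value of joint clamp_lever above 0.62 rad and horizontal distance between each of disc_56_mid, disc_48_mid, disc_40_mid, disc_32_mid and table below 0.006 m and angle between each of disc_56_mid, disc_48_mid, disc_40_mid, disc_32_mid's own z axis and vertical below 0.08 rad and z of each of disc_48_mid, disc_40_mid, disc_32_mid in the frame of disc_56_mid above 0.005 m and z of each of disc_40_mid, disc_32_mid in the frame of disc_48_mid above 0.005 m and z of disc_32_mid in the frame of disc_40_mid above 0.005 m and z of disc_56_mid in the frame of table between 0.001 and 0.03 m and z of disc_48_mid in the frame of table between 0.001 and 0.03 m and z of disc_40_mid in the frame of table between 0.001 and 0.03 m and z of disc_32_mid in the frame of table between 0.001 and 0.03 m), for 0.3 s.
4. the punch is driven fully down (within 1.5 mm) by the mallet, with the pack still clamped and centred (all of step 3 and value of joint punch above 0.0055 m and contact force between mallet and punch above 2 N), for 0.01 s.
At the end, for the whole second after the job is handed in: The carrier is fully out (within 7 mm), lock and clamp levers are fully back (within 0.08 rad), all the discs lie flat on the table in order of size, largest at the bottom, each centred within 6 mm and at rest, and the mallet rests with its head on the mat (value of joint carrier above 0.093 m and value of joint each of lock_lever, clamp_lever below 0.08 rad and horizontal distance between each of disc_56_mid, disc_48_mid, disc_40_mid, disc_32_mid and table below 0.006 m and angle between each of disc_56_mid, disc_48_mid, disc_40_mid, disc_32_mid's own z axis and vertical below 0.08 rad and z of each of disc_48_mid, disc_40_mid, disc_32_mid in the frame of disc_56_mid above 0.005 m and z of each of disc_40_mid, disc_32_mid in the frame of disc_48_mid above 0.005 m and z of disc_32_mid in the frame of disc_40_mid above 0.005 m and z of disc_56_mid in the frame of table between 0.001 and 0.03 m and z of disc_48_mid in the frame of table between 0.001 and 0.03 m and z of disc_40_mid in the frame of table between 0.001 and 0.03 m and z of disc_32_mid in the frame of table between 0.001 and 0.03 m and linear speed of each of disc_56, disc_48, disc_40, disc_32, mallet below 0.02 m/s and x of mallet_head in the frame of mat_mid between -0.1 and 0.1 m and y of mallet_head in the frame of mat_mid between -0.05 and 0.05 m and z of mallet_head in the frame of mat_mid below 0.05 m); the robot touches nothing.
It fails at once if the micrometer is moved more than 3 cm (distance of micrometer from where it was at the start of the episode above 0.03 m).
It fails at once if the plug gauge is moved more than 3 cm (distance of plug_gauge from where it was at the start of the episode above 0.03 m).
It fails at once if the oil bottle is moved more than 3 cm (distance of oil_bottle from where it was at the start of the episode above 0.03 m).
Of disc_56, disc_48, disc_40, disc_32 only 2 to 3 are there at a start; the rules pass over those that are not, and their reading is None.
At some moment in a run one of mallet may be knocked a few centimetres aside while the robot is not near it.
Once in a run the grip may slacken for a moment while it holds something.
It also fails if it takes over 208 s, if anything falls off the work surface, if the arm or the gripper's body presses on something with over 40 N, if the wrist force passes 120 N, or if a joint passes its speed limit or range.

## Working session

There is one attempt and no reset: what is moved stays moved. The work goes in short steps, each a Python script; the robot and the scene stay as the last script left them, time stands still between calls to the robot, and variables do not carry over. Pictures are saved under pics/ and viewed, about 12 in all and at most 16, crops included, and the job is handed in when it is done.

```bash
ls; mkdir -p pics; cat > h.py <<'E'
import numpy as np, cv2
from scipy.spatial.transform import Rotation as R
from station import ctrl, effector, planner, readout, viewer, job, outline_of, tip_of
def save(p,n): cv2.imwrite(f'pics/{n}.png',cv2.cvtColor(p['image'],cv2.COLOR_RGB2BGR))
def tips(p,names):
    for n in names:
        try:
            for d in tip_of(p,n)[:4]: print(n,np.round(d['centre'],4),round(d['conf'],2))
        except Exception as e: print(n,e)
E
python3 - <<'E'
from h import *
s=readout.read_state(); print(s['time'],s['tcp_pos'],s['tool_rot'],s['wrist_force'],s['finger_gap']); print(R.from_rotvec(s['tool_rot']).as_matrix().round(2))
N="press carrier_knob table lock_knob clamp_knob punch_top disc_56_mid disc_48_mid disc_40_mid disc_32_mid mallet_grip mallet_head mat_mid micrometer plug_gauge oil_bottle".split()
for c in ("scene","side"):
    p=viewer.read_camera(c); save(p,c+'0'); print(c,p['xyz'],p['K'][0]); tips(p,N)
print(readout.read_state()['time'])
E
```

```text
pics
0.0 [ 0.19751627 -0.53975265  0.2306895 ] [-0.35986479  2.03188174 -2.02940706] [-0.08952938 -0.16789342 -0.58099136] 0.08556731472383601
[[-0.94 -0.    0.34]
 [-0.34  0.   -0.94]
 [-0.   -1.   -0.  ]]
scene [-0.19145135  0.55314509  0.8616149 ] [507.01197976   0.         283.15215825]
press [0.5852 0.0027 0.0008] 0.63
carrier_knob [0.5468 0.0154 0.0467] 0.96
lock_knob [0.5974 0.1073 0.1524] 0.94
clamp_knob [ 0.6309 -0.1017  0.1804] 0.55
punch_top [ 0.6386 -0.0061  0.1394] 0.39
punch_top [0.5862 0.005  0.0011] 0.16
disc_56_mid [0.432  0.3652 0.0057] 0.91
disc_48_mid [0.5425 0.359  0.0051] 0.66
disc_32_mid [0.5276 0.278  0.0042] 0.69
disc_32_mid [0.5129 0.1892 0.0043] 0.66
mallet_grip [ 0.4879 -0.2168  0.0292] 0.86
mallet_head [ 0.5455 -0.2089  0.0298] 0.74
mallet_head [0.529  0.2715 0.0038] 0.39
mallet_head [ 0.6386 -0.0044  0.0369] 0.32
mat_mid [6.802e-01 2.767e-01 2.000e-04] 0.63
mat_mid [ 0.5123 -0.2068  0.0053] 0.61
micrometer [ 6.767e-01  2.804e-01 -4.000e-04] 0.85
micrometer [0.5889 0.005  0.0021] 0.69
plug_gauge [ 0.3876  0.164  -0.0024] 0.68
oil_bottle [ 0.6575 -0.2676 -
[... 199 characters left out ...]
0.32
carrier_knob [0.5411 0.0121 0.0483] 0.98
table [ 0.6394 -0.0039  0.0414] 0.61
lock_knob [0.6033 0.1058 0.1552] 0.77
clamp_knob [ 0.6299 -0.1032  0.1783] 0.84
punch_top [ 0.6443 -0.0027  0.1418] 0.47
disc_56_mid [0.4322 0.3606 0.0053] 0.84
disc_48_mid [0.5419 0.3616 0.0086] 0.48
disc_32_mid [0.5282 0.2704 0.0062] 0.53
disc_32_mid [0.5133 0.1995 0.0024] 0.45
mallet_grip [ 0.4882 -0.2178  0.0283] 0.72
mallet_grip [ 0.6305 -0.1037  0.178 ] 0.52
mallet_head [ 0.5487 -0.209   0.029 ] 0.57
mat_mid [ 0.5085 -0.2079  0.0074] 0.59
micrometer [0.6811 0.2715 0.0013] 0.61
plug_gauge [ 0.3915  0.1681 -0.003 ] 0.65
oil_bottle [ 0.4855 -0.2174  0.0338] 0.68
oil_bottle [ 0.6657 -0.2609  0.0032] 0.64
1.7
```

View pics/scene0.png

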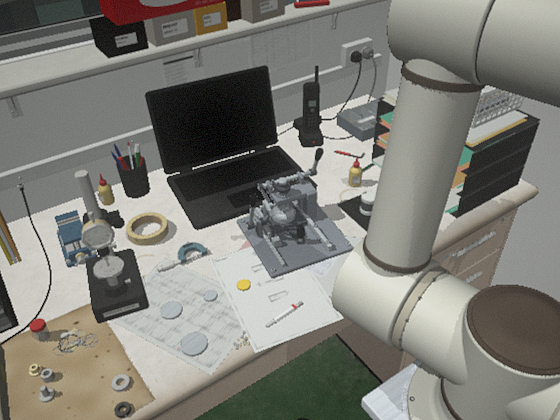

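View pics/side0.png

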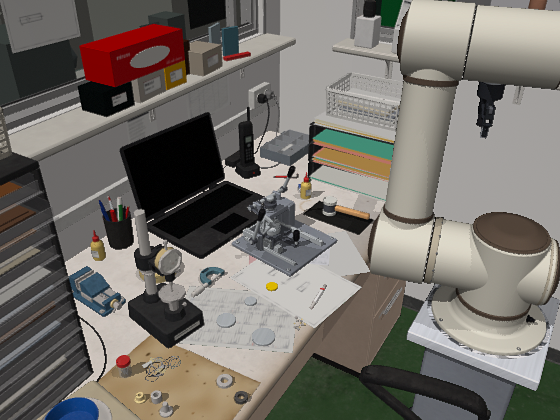

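The scene view shows discs at (194,343), (171,310) and (210,295), all grey. The yellow one at (243,285) is the look-alike, so I'll leave it. The press is at about (290,215) and the mallet is hidden behind the arm; in the side view it is at (340,208). Next are close looks from the wrist camera.

```bash
cat >> h.py <<'E'
def down(yaw):
    z=np.array([np.cos(yaw),np.sin(yaw),0]); y=np.array([0,0,-1.]); x=np.cross(y,z)
    return R.from_matrix(np.c_[x,y,z]).as_rotvec()
def cam(name='wrist'):
    s=readout.read_state(); p=viewer.read_camera(name)
    if name=='wrist':
        T=np.eye(4); T[:3,:3]=R.from_rotvec(s['tool_rot']).as_matrix(); T[:3,3]=s['tcp_pos']; C=T@np.array(p['tool_from_camera'])
        p['C']=C
    else:
        C=np.eye(4); C[:3,:3]=np.array(p['rotation']) if np.shape(p['rotation'])==(3,3) else R.from_rotvec(p['rotation']).as_matrix(); C[:3,3]=p['xyz']; p['C']=C
    return p
def ray(p,u,v,z):
    """world point at height z on pixel's ray"""
    K=np.array(p['K']); d=np.array([(u-K[0,2])/K[0,0],-(v-K[1,2])/K[1,1],-1.]); d=p['C'][:3,:3]@d; o=p['C'][:3,3]
    return o+d*(z-o[2])/d[2]
def st(): 
    s=readout.read_state(); return round(s['time'],2),np.round(s['tcp_pos'],4),np.round(s['wrist_force'],1),round(s['finger_gap'],4)
E
python3 - <<'E'
from h import *
p=cam(); print([k for k in p]); print(np.array(p['tool_from_camera']).round(3),p['K'])
N="mallet_grip mallet_head mat_mid oil_bottle".split()
ctrl.reach([0.42,-0.21,0.36],down(-0.1)); p=cam(); print(st()); save(p,'w_mal'); tips(p,N)
N="press carrier_knob table lock_knob clamp_knob punch_top".split()
ctrl.reach([0.48,0,0.4],down(-0.1)); p=cam(); print(st()); save(p,'w_press'); tips(p,N)
N="disc_56_mid disc_48_mid disc_40_mid disc_32_mid plug_gauge micrometer".split()
ctrl.reach([0.42,0.3,0.38],down(-0.1)); p=cam(); print(st()); save(p,'w_disc'); tips(p,N)
for n in N[:4]:
    for d in outline_of(p,n):
        m=d['pixels'].astype(np.uint8); 
        v,u=np.nonzero(m); A=m.sum(); q=ray(p,u.mean(),v.mean(),0.008); k=np.linalg.norm(ray(p,u.mean()+10,v.mean(),0.008)-q)/10
        k2=np.linalg.norm(ray(p,u.mean(),v.mean()+10,0.008)-q)/10
        print(n,round(d['conf'],2),A,q.round(4),'diam',2*np.sqrt(A*k*k2/np.pi),u.mean(),v.mean(),p['image'][m>0].mean(0))
E
python3 -c "
import cv2,numpy as np
a=[cv2.imread(f'pics/w_{n}.png') for n in('mal','press','disc')]
cv2.imwrite('pics/m1.png',cv2.resize(np.vstack([np.hstack([a[0],a[1]]),np.hstack([a[2],0*a[2]])]),(800,600)))"
```

```text
['image', 'K', 'tool_from_camera', 'shot', 'C']
[[ 0.001 -0.949 -0.314 -0.08 ]
 [ 0.001  0.314 -0.949 -0.142]
 [ 1.     0.     0.001 -0.   ]
 [ 0.     0.     0.     1.   ]] [[376.60438125   0.         280.5012199 ]
 [  0.         376.60438125 209.70406743]
 [  0.           0.           1.        ]]
(3.34, array([ 0.4198, -0.2108,  0.3595]), array([-0.8,  0.6, -0.6]), 0.0854)
mallet_grip [ 0.488  -0.217   0.0294] 0.84
mallet_head [ 0.5471 -0.2095  0.0301] 0.86
oil_bottle [ 0.6662 -0.2634 -0.0048] 0.74
(4.48, array([ 0.4799, -0.0011,  0.3996]), array([-0.1,  0.9, -0.4]), 0.0856)
press [0.587  0.0055 0.0011] 0.87
press [ 0.6289 -0.1056  0.1777] 0.48
carrier_knob [0.5397 0.0135 0.0483] 0.62
table [6.347e-01 3.000e-04 3.960e-02] 0.62
lock_knob [0.5996 0.1071 0.1519] 0.87
clamp_knob [ 0.6304 -0.1052  0.1766] 0.9
punch_top [ 0.6413 -0.0024  0.1419] 0.69
(6.01, array([0.4206, 0.2991, 0.3801]), array([0.4, 0.5, 0.7]), 0.0855)
disc_56_mid [0.4307 0.3603 0.0018] 0.79
disc_48_mid [0.5404 0.361  0.0058] 0.79
disc_40_mid [0.3878 0.172  0.0005] 0.62
disc_32_mid [0.5093 0.1958 0.0049] 0.95
disc_32_m
[... 199 characters left out ...]
618 0.008 ] diam 0.05413300936361448 284.54978354978357 99.35930735930737 [166.88816739 178.23448773 181.07792208]
disc_48_mid 0.84 1112 [0.5379 0.3626 0.008 ] diam 0.04801462876786862 365.8408273381295 90.10881294964028 [143.37140288 153.02967626 155.31294964]
disc_40_mid 0.4 1212 [0.6413 0.0183 0.008 ] diam 0.06718944521020284 438.2112211221122 311.09570957095707 [80.40016502 85.89686469 88.84240924]
disc_32_mid 0.92 432 [0.5261 0.2746 0.008 ] diam 0.032512796564137664 359.2083333333333 157.84259259259258 [142.93981481 152.37731481 154.59259259]
disc_32_mid 0.67 380 [0.5098 0.1977 0.008 ] diam 0.03268276616379747 349.7921052631579 211.76842105263157 [202.70789474 187.25526316   8.28421053]
```

View pics/m1.png

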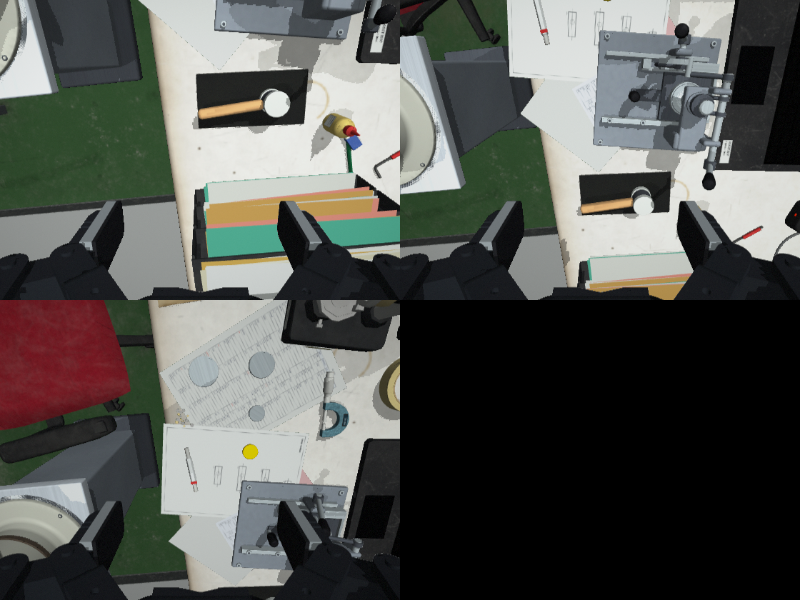

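Only disc_56, disc_48 and disc_32 are present, with measured diameters of 54, 48 and 32.5 mm. In the wrist montage the mallet is on its mat at (245,103), and the yellow look-alike is at (250,452). The press fit gives its origin at (0.587, 0.005) and a yaw of −0.155. Next I'll open the levers.

```bash
cat >> h.py <<'E'
PO=np.array([0.587,0.005]); PY=-0.155
def W(x,y,z):
    c,s=np.cos(PY),np.sin(PY); return np.array([PO[0]+c*x-s*y,PO[1]+s*x+c*y,z])
YL=PY+np.pi/2   # jaws along the press's y
def up(z=0.27):
    q=readout.read_state()['tcp_pos']; ctrl.line_to([q[0],q[1],z],rate=0.3)
def push(x0,x1,xend,y,z,F=14,step=0.003,rate=0.1,frame=None):
    """fingers down at press (x0,y), line to x1 then step towards xend until force F"""
    ctrl.reach(W(x0,y,0.27),down(YL)); ctrl.line_to(W(x0,y,z),rate=0.25)
    f0=np.array(readout.read_state()['wrist_force'])
    ctrl.line_to(W(x1,y,z),rate=rate); x=x1; sg=np.sign(xend-x1); f=0
    print('at x1',x1,(np.array(readout.read_state()['wrist_force'])-f0).round(1))
    while sg*(xend-x)>0:
        x+=sg*step; ctrl.line_to(W(x,y,z),rate=0.05)
        f=np.linalg.norm(np.array(readout.read_state()['wrist_force'])-f0)
        if f>F: break
    print('push end',round(x,4),round(float(f),1),st())
    ctrl.line_to(W(x-sg*0.008,y,z),rate=0.1)
E
python3 - <<'E'
from h import *
effector.close_gripper(30); print(st())
push(0.015,0.07,0.105,-0.101,0.168); up()
push(-0.05,0.025,0.07,0.101,0.138); up()
p=cam('side'); save(p,'side1'); tips(p,['lock_knob','clamp_knob']); 
E
python3 -c "
import cv2
cv2.imwrite('pics/s1c.png',cv2.resize(cv2.imread('pics/side1.png')[150:290,200:400],None,fx=4,fy=4)[:600,:800])"
```

```text
(7.28, array([0.42, 0.3 , 0.38]), array([ 0.4,  0.3, -0.3]), -0.0002)
at x1 0.07 [-0.8  0.8 -1. ]
push end 0.088 28.5 (12.07, array([ 0.6562, -0.1081,  0.1678]), array([-26.8,   2.9,   9.7]), -0.0002)
at x1 0.025 [ 0.8 -0.7 -1.7]
push end 0.046 14.8 (17.09, array([0.6467, 0.098 , 0.1377]), array([-15.4,   1.9,   3.5]), 0.0004)
lock_knob [0.6701 0.095  0.1522] 0.58
lock_knob [ 0.489  -0.2168  0.0291] 0.39
clamp_knob [ 0.6774 -0.1103  0.182 ] 0.58
```

View pics/s1c.png

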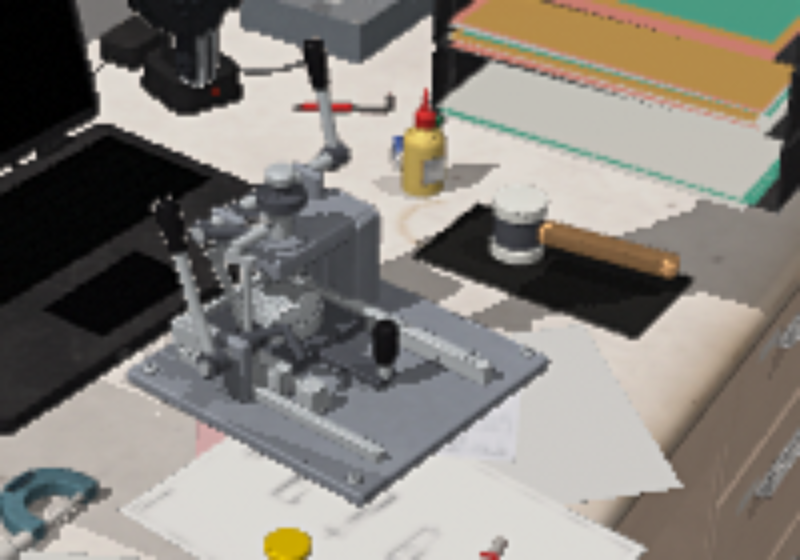

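Both levers are now fully back: lock knob at (170,210), clamp knob at (315,65), carrier knob at (385,345). Next I'll draw the carrier out.

```bash
python3 - <<'E'
from h import *
push(-0.017,-0.11,-0.14,0,0.047,F=12,step=0.003); up(0.2)
ctrl.reach(W(-0.10,0.0,0.36)+[-0.08,0,0],down(-0.1)); 
effector.let_go()
p=cam(); save(p,'w_out'); tips(p,['carrier_knob','table','press','lock_knob','clamp_knob']); print(st())
p2=cam('side'); tips(p2,['carrier_knob','table','press'])
p3=cam('scene'); tips(p3,['carrier_knob','table','press'])
E
```

```text
at x1 -0.11 [-0.5  2.3  0.2]
push end -0.128 29.7 (22.24, array([0.463 , 0.0243, 0.0475]), array([ 24.8,  -3.7, -16.1]), -0.0002)
carrier_knob [0.4409 0.029  0.0517] 0.74
table [0.5356 0.0156 0.038 ] 0.61
press [0.5856 0.0058 0.0029] 0.62
(25.62, array([0.4082, 0.0204, 0.36  ]), array([-0.5, -0.9, -0.3]), 0.0852)
carrier_knob [0.4443 0.0308 0.0456] 0.7
table [0.5433 0.0127 0.0446] 0.63
table [ 0.6627 -0.2596  0.0042] 0.4
table [0.4405 0.03   0.0445] 0.28
press [0.5841 0.0028 0.002 ] 0.87
press [ 0.5153 -0.1876  0.0311] 0.73
carrier_knob [0.4458 0.0303 0.0473] 0.82
table [0.5428 0.0095 0.0363] 0.73
press [0.5868 0.0034 0.0014] 0.65
```

View pics/w_out.png

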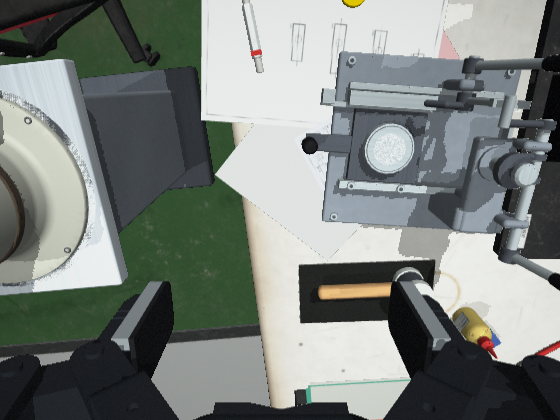

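The carrier is out: table centre at (389,148), knob at (310,145). Next I'll take near looks at the table and the discs from straight above, all with the same tool yaw so calibration bias cancels.

```bash
cat >> h.py <<'E'
def see(name,xy,h,zt,yaw=None,save_as=None,D=None):
    """look from h above zt with the TCP over xy; centre of each outline at height zt"""
    ctrl.reach([xy[0],xy[1],zt+h],down(YL if yaw is None else yaw)); ctrl.pause(0.15); p=cam()
    if save_as: save(p,save_as)
    out=[]
    for d in outline_of(p,name):
        m=d['pixels'].astype(np.uint8); c=max(cv2.findContours(m,cv2.RETR_EXTERNAL,cv2.CHAIN_APPROX_NONE)[0],key=len)
        if len(c)<20: continue
        (u,v),(a,b),_=cv2.fitEllipse(cv2.convexHull(c)); q=ray(p,u,v,zt); k=np.linalg.norm(ray(p,u+10,v,zt)-q)/10
        out.append((q,a*k,b*k,d['conf'])); print(name,q.round(4),'axes mm',round(a*k*1e3,1),round(b*k*1e3,1),round(d['conf'],2),'px',round(u),round(v))
    return out,p
E
python3 - <<'E'
from h import *
s=cam('scene')
for u,v in((108,262),(145,270),(108,320),(90,262)): print((u,v),ray(s,u,v,0.03).round(3))
see('table',[.541,.0125],.11,.038,save_as='n_table')
up(.2)
see('disc_32_mid',[.525,.274],.11,.008,save_as='n_32')
see('disc_48_mid',[.540,.362],.11,.008,save_as='n_48')
see('disc_56_mid',[.431,.361],.11,.008,save_as='n_56')
print(st())
a=[cv2.imread(f'pics/n_{n}.png') for n in('table','32','48','56')]
cv2.imwrite('pics/m2.png',cv2.resize(np.vstack([np.hstack(a[:2]),np.hstack(a[2:])]),(800,600)))
E
```

```text
(108, 262) [0.733 0.427 0.03 ]
(145, 270) [0.659 0.367 0.03 ]
(108, 320) [0.569 0.486 0.03 ]
(90, 262) [0.758 0.462 0.03 ]
table [0.5154 0.0319 0.038 ] axes mm 113.9 204.4 0.83 px 303 167
disc_32_mid [0.5092 0.1973 0.008 ] axes mm 31.3 33.4 0.96 px 170 201
disc_32_mid [0.5249 0.2729 0.008 ] axes mm 30.7 31.6 0.73 px 280 206
disc_32_mid [0.5537 0.0599 0.008 ] axes mm 59.0 110.6 0.47 px 7 284
disc_48_mid [0.5369 0.3619 0.008 ] axes mm 45.9 46.9 0.66 px 281 202
disc_56_mid [0.4296 0.361  0.008 ] axes mm 53.6 55.4 0.71 px 280 204
(30.82, array([0.4317, 0.3608, 0.1178]), array([-0.3,  0.6, -0. ]), 0.0856)
```

View pics/m2.png

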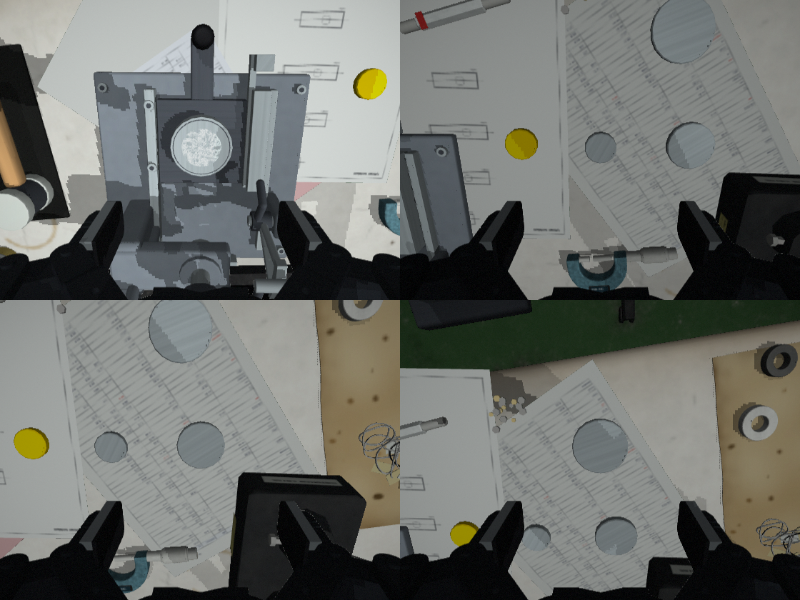

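The near views put the table at about (281,206) px, directly under the TCP. The discs match in size, the yellow look-alike is separate, and the stand edge is about 30 mm behind disc_48, which is clear for the fingers. I'll refine the table centre and place disc_56.

```bash
cat >> h.py <<'E'
def circ(img,u,v,r0,r1):
    """circle near (u,v): radius range in px"""
    g=cv2.medianBlur(cv2.cvtColor(img,cv2.COLOR_RGB2GRAY),3); w=int(r1+14); a,b=int(u)-w,int(v)-w
    c=cv2.HoughCircles(g[b:b+2*w,a:a+2*w],cv2.HOUGH_GRADIENT_ALT,1,5,param1=150,param2=0.6,minRadius=r0,maxRadius=r1)
    return [] if c is None else [(x+a,y+b,r) for x,y,r in c[0].tolist()]
def place(src,dst,zg,zp,yaw=None,clear=0.10):
    yaw=YL if yaw is None else yaw
    ctrl.reach([*src,0.10],down(yaw)); ctrl.line_to([*src,zg],rate=0.12); effector.close_gripper(40); print('grip',st())
    ctrl.line_to([*src,clear+.03],rate=0.2); print('lift',st())
    ctrl.reach([*dst,clear+.05],down(YL)); ctrl.line_to([*dst,zp+.01],rate=0.2); ctrl.line_to([*dst,zp],rate=0.04); print('put',st())
    effector.let_go(); ctrl.line_to([*dst,clear+.048],rate=0.2); print(st())
E
python3 - <<'E'
from h import *
img=cv2.cvtColor(cv2.imread('pics/n_table.png'),cv2.COLOR_BGR2RGB)
print(circ(img,281.5,206,36,52))
p=cam(); R0=down(YL); C=np.eye(4);C[:3,:3]=R.from_rotvec(R0).as_matrix();C[:3,3]=[.541,.0125,.148]; p['C']=C@np.array(p['tool_from_camera'])
for u,v,r in circ(img,281.5,206,36,52): print(ray(p,u,v,.038),r*.69*2)
E
```

```text
[(284.0, 205.0, 41.10138702392578), (264.0, 206.0, 45.63291549682617)]
[0.53999875 0.01526157 0.038     ] 56.71991409301757
[0.53854659 0.00129079 0.038     ] 62.973423385620116
```

```bash
python3 - <<'E'
import cv2
a=cv2.imread('pics/n_table.png')
c=cv2.resize(a[140:270,215:350],None,fx=4,fy=4,interpolation=cv2.INTER_CUBIC)
for i in range(0,540,40): cv2.line(c,(i,0),(i,6),(0,0,255),1); cv2.line(c,(0,i),(6,i),(0,0,255),1)
cv2.imwrite('pics/tc.png',c)
E
```

```text
(no output)
```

View pics/tc.png

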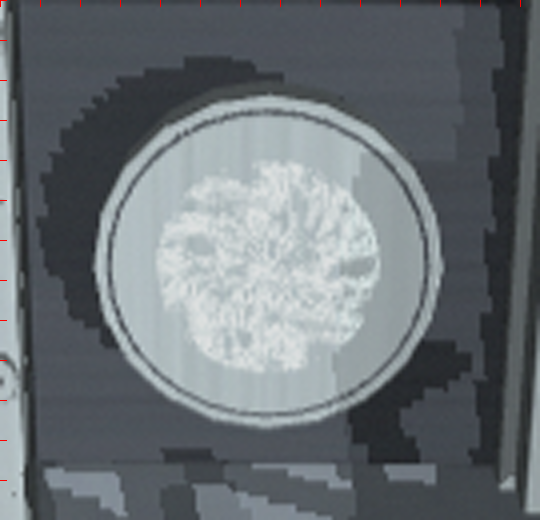

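The table spans 95–443 × 96–426 in the crop, so its centre is px (282.2, 205.2), i.e. (0.540, 0.0137).

```bash
python3 - <<'E'
from h import *
place([.4296,.361],[.540,.0137],-0.003,0.036,clear=0.10)
ctrl.reach([.541,.0125,.148],down(YL)); ctrl.pause(.1); p=cam(); save(p,'a56')
a=cv2.imread('pics/a56.png')
cv2.imwrite('pics/a56c.png',cv2.resize(a[140:270,215:350],None,fx=4,fy=4,interpolation=cv2.INTER_CUBIC))
E
```

```text
grip (32.55, array([ 0.4299,  0.3612, -0.0021]), array([-3.3, -2.5, 10.1]), 0.0539)
lift (33.37, array([0.4291, 0.3607, 0.1287]), array([-0.3,  1.2, -1.3]), 0.0535)
put (35.8, array([0.54  , 0.0137, 0.0361]), array([-0. ,  0.1, -2. ]), 0.0535)
(36.93, array([0.5395, 0.0138, 0.1469]), array([ 0.2, -1.1, -0.3]), 0.0855)
```

View pics/a56c.png

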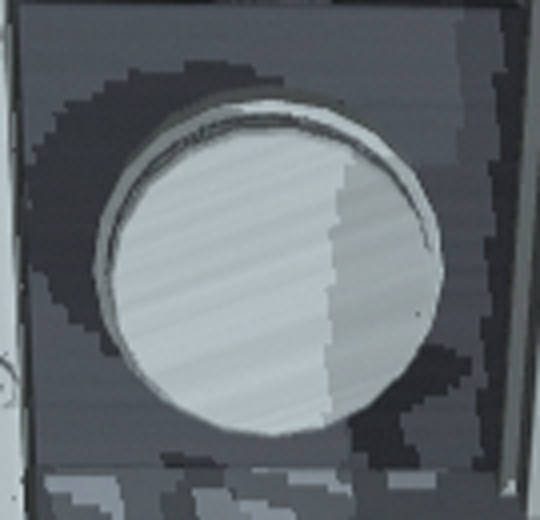

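```bash
python3 - <<'E'
from h import *
p=cam(); print(st())
print('table',ray(p,215+269/4,140+265/4,.038),'disc',ray(p,215+276/4,140+281.5/4,.046))
for u in (95,443): print(ray(p,215+u/4,140+265/4,.038))
for u in (110,442): print(ray(p,215+u/4,140+281/4,.046))
see('disc_56_mid',[.541,.0125],.11,.046)
E
```

```text
(37.38, array([0.5409, 0.0125, 0.1477]), array([ 0.1, -0.3, -0.2]), 0.0857)
table [0.54039947 0.01392331 0.038     ] disc [0.54096409 0.01499894 0.046     ]
[ 0.535666   -0.01617066  0.038     ]
[0.54513379 0.04402277 0.038     ]
[ 0.53648786 -0.01288129  0.046     ]
[0.54526396 0.04291133 0.046     ]
disc_56_mid [0.5398 0.0138 0.046 ] axes mm 53.3 54.6 0.64 px 282 205
```

Disc_56 is centred within about 1 mm of the table. Next are disc_48 and disc_32.

```bash
python3 - <<'E'
from h import *
place([.5369,.3619],[.540,.0137],-0.0005,0.0475)
see('disc_48_mid',[.541,.0125],.11,.054)
see('disc_56_mid',[.541,.0125],.11,.046)
place([.5249,.2729],[.540,.0137],0.001,0.057,clear=.11)
see('disc_32_mid',[.541,.0125],.11,.062,save_as='a32')
a=cv2.imread('pics/a32.png')
cv2.imwrite('pics/a32c.png',cv2.resize(a[140:270,215:350],None,fx=4,fy=4,interpolation=cv2.INTER_CUBIC))
E
```

```text
grip (40.67, array([5.371e-01, 3.620e-01, 4.000e-04]), array([-2.5, -2.3,  8.3]), 0.0455)
lift (41.48, array([0.5364, 0.3616, 0.1286]), array([-0.2, -0.2, -1.2]), 0.0458)
put (43.81, array([0.54  , 0.0137, 0.0476]), array([-0.7,  0.7, -0.7]), 0.0455)
(44.93, array([0.5397, 0.0137, 0.1473]), array([-1.1, -0.1, -0.5]), 0.0854)
disc_48_mid [0.5399 0.0137 0.054 ] axes mm 46.2 47.1 0.69 px 282 206
disc_56_mid [0.5397 0.0138 0.046 ] axes mm 53.6 54.8 0.65 px 282 205
grip (48.52, array([0.525 , 0.273 , 0.0015]), array([-2.8, -2. ,  6.3]), 0.0297)
lift (49.36, array([0.5244, 0.2727, 0.1386]), array([ 0.1,  0.5, -1.2]), 0.0295)
put (51.39, array([0.54  , 0.0137, 0.0571]), array([ 0. , -0. , -0.1]), 0.0293)
(52.63, array([0.5396, 0.0137, 0.1569]), array([-0.6,  0.1, -0.4]), 0.0858)
disc_32_mid [0.5403 0.0138 0.062 ] axes mm 30.3 31.1 0.76 px 282 207
disc_32_mid [0.5009 0.1631 0.062 ] axes mm 26.2 30.5 0.7 px 500 116
```

View pics/a32c.png

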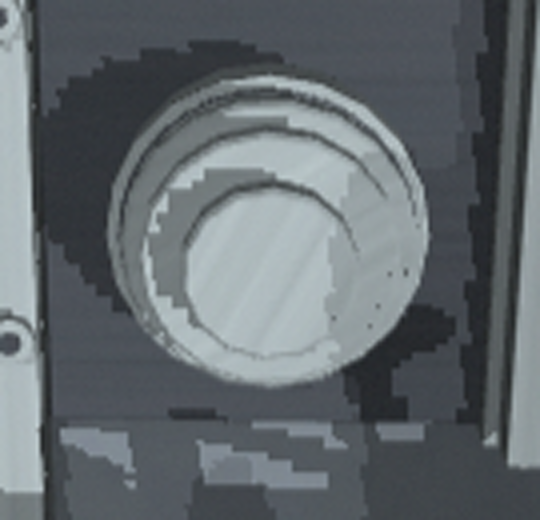

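The stack is concentric, all three centres within 1 mm at (0.540, 0.0138). Now I'll push it home, lock it and clamp it.

```bash
python3 - <<'E'
from h import *
s=cam('scene'); print('laptop hinge',ray(s,275,148,.02),ray(s,163,190,.02))
up(.2); effector.close_gripper(30)
push(-0.182,-0.073,-0.05,0,0.047,F=12,step=0.002,rate=0.07); up(.2)
push(0.106,0.04,0.0,0.101,0.138,step=0.003,rate=.08); up()
push(0.148,0.095,0.055,-0.101,0.168,step=0.003,rate=.08); up()
ctrl.reach([.40,-.05,.36],down(-.1)); p=cam(); save(p,'w_cl'); tips(p,['carrier_knob','lock_knob','clamp_knob','punch_top','mallet_head','mallet_grip','mat_mid'])
p=cam('side'); save(p,'side2'); tips(p,['carrier_knob','lock_knob','clamp_knob','punch_top','mallet_head','mallet_grip','mat_mid']); print(st())
a=cv2.imread('pics/side2.png')[150:290,200:400]; b=cv2.imread('pics/w_cl.png')
cv2.imwrite('pics/m3.png',np.vstack([cv2.resize(a,(430,300)),cv2.resize(b,(430,300))]))
E
```

```text
laptop hinge [ 0.92755888 -0.16842959  0.02      ] [0.92991807 0.20322504 0.02      ]
at x1 -0.073 [-0.5 -0.7 -1. ]
push end -0.063 32.1 (58.86, array([0.5221, 0.0152, 0.0467]), array([-27.2,   3.1,  17.7]), -0.0002)
at x1 0.04 [-1.1  1.4 -2. ]
push end 0.013 21.2 (64.53, array([0.618 , 0.1022, 0.1394]), array([22.2, -3.7,  0.2]), -0.0003)
at x1 0.095 [ 1.5 -0.2  0.4]
push end 0.071 17.8 (69.68, array([ 0.6432, -0.1061,  0.1688]), array([17. , -3.4,  0. ]), -0.0001)
carrier_knob [0.5392 0.0137 0.0515] 0.9
clamp_knob [ 0.6204 -0.1039  0.1701] 0.91
clamp_knob [ 0.6354 -0.002   0.0557] 0.71
punch_top [ 0.6437 -0.0036  0.1488] 0.6
punch_top [ 0.6412 -0.0026  0.0484] 0.24
mallet_head [ 0.5775 -0.1847  0.0301] 0.88
mallet_grip [ 0.5181 -0.1873  0.0312] 0.69
mat_mid [ 0.5154 -0.2062  0.0026] 0.89
carrier_knob [0.5423 0.0132 0.0458] 0.61
lock_knob [0.6    0.1062 0.1486] 0.68
lock_knob [ 0.6215 -0.1037  0.1724] 0.65
lock_knob [ 0.663  -0.2586  0.0023] 0.4
clamp_knob [ 0.6227 -0.1027  0.1754] 0.62
punch_top [ 0.6413 -0.0037  0.1513] 0.5
mallet_head [ 0.574  -0.1893  0.0303] 0.76
mallet_grip [ 0.5149 -0.1868  0.0322] 0.59
mallet_grip [ 0.6188 -0.1021  0.1738] 0.41
mat_mid [ 0.5139 -0.2083  0.0038] 0.66
(72.61, array([ 0.4 , -0.05,  0.36]), array([ 0.2, -0.7,  0.5]), -0.0)
```

View pics/m3.png

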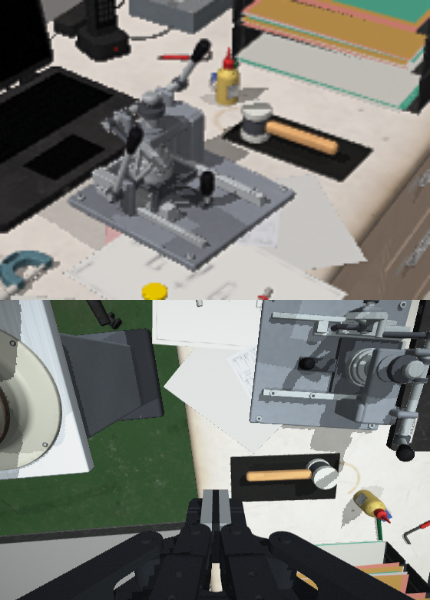

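The press is clamped and locked: punch top at about 0.150, clamp knob at (0.6215, −0.1035). The mallet has been knocked; it is still on the mat but now at (0.575, −0.187). I'll look closely and grip it.

```bash
cat >> h.py <<'E'
def mallet(xy,yaw,h=.16):
    ctrl.reach([*xy,h],down(yaw)); ctrl.pause(.15); p=cam()
    tips(p,['mallet_head','mallet_grip'])
    i=p['image'].astype(int); m=((i[...,0]-i[...,2]>60)&(i[...,0]>120)&(i[...,1]<i[...,0]-20)).astype(np.uint8)
    c=max(cv2.findContours(m,cv2.RETR_EXTERNAL,cv2.CHAIN_APPROX_NONE)[0],key=cv2.contourArea)
    b=cv2.boxPoints(cv2.minAreaRect(c)); w=np.array([ray(p,*q,.033)[:2] for q in b]); e=w[1]-w[0]; f=w[2]-w[1]
    if np.linalg.norm(f)>np.linalg.norm(e): e,f=f,e
    e*=np.sign(e[0]); print('handle mid',w.mean(0).round(4),'len',np.linalg.norm(e).round(3),np.linalg.norm(f).round(3),'yaw',np.arctan2(e[1],e[0]).round(3))
    return p
E
python3 - <<'E'
from h import *
effector.let_go()
p=mallet([.515,-.187],np.pi/2); save(p,'mal2'); print(st())
E
```

```text
mallet_head [ 0.5752 -0.1879  0.0294] 0.91
mallet_grip [ 0.5161 -0.1871  0.0277] 0.61
handle mid [ 0.4976 -0.1864] len 0.113 0.016 yaw -0.072
(75.38, array([ 0.515 , -0.1869,  0.1602]), array([ 0.5, -0.1, -0.1]), 0.0856)
```

View pics/mal2.png

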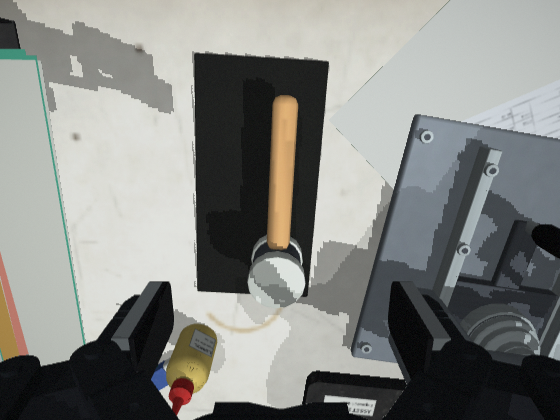

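Handle yaw is about −0.06, head at px (277,275), still on the mat. I'll grip it and go over the punch.

```bash
python3 - <<'E'
from h import *
g=[.516,-.1875]; y0=-.06+np.pi/2
ctrl.reach([*g,.09],down(y0)); ctrl.line_to([*g,.010],rate=.12); effector.close_gripper(100); print(st())
ctrl.line_to([*g,.10],rate=.1); print(st()); ctrl.line_to([*g,.26],rate=.2)
d=W(-.004,0,.26); ctrl.reach(d,down(YL)); ctrl.line_to(W(-.004,0,.19),rate=.15); ctrl.pause(.3)
print(st()); p=cam('side'); save(p,'side3'); tips(p,['mallet_head','mallet_grip','punch_top']); q=cam('scene'); save(q,'scene3');tips(q,['mallet_head','mallet_grip','punch_top'])
a=p['image'][130:270,200:380]; b=q['image'][140:280,220:400]
cv2.imwrite('pics/m4.png',cv2.cvtColor(cv2.resize(np.hstack([a,b]),(800,311)),cv2.COLOR_RGB2BGR))
E
```

```text
(77.21, array([ 0.5161, -0.1875,  0.0103]), array([-2.4,  1.3,  6.1]), 0.0164)
(78.26, array([ 0.5157, -0.1874,  0.0993]), array([-0. ,  0.1, -2.8]), 0.0162)
(80.96, array([0.5833, 0.0056, 0.1907]), array([-0.5, -0.1, -3.4]), 0.0167)
mallet_head [ 0.6426 -0.0035  0.2099] 0.62
mallet_grip [0.5835 0.0061 0.2105] 0.77
mallet_grip [0.5992 0.1054 0.1508] 0.7
punch_top [ 0.6404 -0.002   0.1513] 0.56
mallet_head [ 0.6383 -0.002   0.2076] 0.72
mallet_grip [ 0.6395 -0.0024  0.0596] 0.73
mallet_grip [0.5869 0.0062 0.2072] 0.66
punch_top [ 0.6412 -0.0036  0.1488] 0.54
punch_top [ 0.3889  0.1659 -0.0012] 0.34
```

View pics/m4.png

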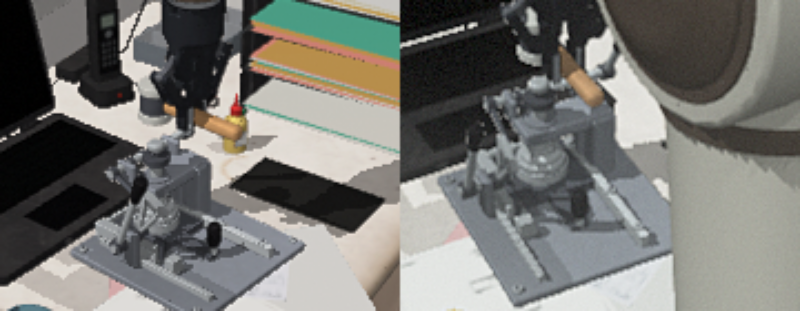

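The mallet is level with its head over the punch at (0.640, −0.003). I'll press down.

```bash
python3 - <<'E'
from h import *
P=lambda z: W(-.004,0,z)
f0=np.array(readout.read_state()['wrist_force'])
ctrl.line_to(P(.160),rate=.08); z=.160
while z>.138:
    z-=.001; ctrl.line_to(P(z),rate=.03); s=readout.read_state(); f=np.array(s['wrist_force'])-f0
    print(round(z,4),s['tcp_pos'][2].round(4),f.round(1))
    if f[2]>26: break
ctrl.pause(.3); s=readout.read_state(); print(s['wrist_force']-f0, s['finger_gap'])
p=cam('side'); save(p,'side4'); tips(p,['mallet_head','mallet_grip','punch_top','clamp_knob'])
ctrl.line_to(P(.19),rate=.1); print(st())
E
```

```text
0.159 0.1593 [-0.5 -0.8 -0. ]
0.158 0.158 [-1.  -0.  -0.1]
0.157 0.1569 [-1.5 -0.6  0. ]
0.156 0.1559 [-0.1 -0.5 -0.5]
0.155 0.1551 [-0.7 -0.4  2.9]
0.154 0.1541 [-1.2 -1.   2.7]
0.153 0.1531 [-2.2 -1.1  3.3]
0.152 0.152 [-2.  -0.   5.8]
0.151 0.151 [-2.7 -0.8  6. ]
0.15 0.15 [-2.8  0.1  6.5]
0.149 0.149 [-3.3 -1.1  6.9]
0.148 0.1481 [-3.9  0.1  7.4]
0.147 0.1477 [-8.3 -0.2 14.5]
0.146 0.1472 [-13.1   1.2  20.7]
0.145 0.1468 [-17.1   1.2  27.7]
[-16.25694909   1.43350206  27.88992843] 0.0160685313778425
mallet_head [6.405e-01 6.000e-04 1.656e-01] 0.94
mallet_head [ 0.5132 -0.2096  0.0064] 0.68
mallet_grip [0.5851 0.0061 0.1675] 0.75
mallet_grip [ 0.6801  0.2716 -0.0007] 0.71
punch_top [ 6.428e-01 -6.000e-04  1.658e-01] 0.57
(86.78, array([0.5828, 0.0056, 0.1891]), array([-0.2,  0.7, -3.3]), 0.016)
```

The force rose along the spring to about 7 N and then stiffened at −7 mm (27 N), so the punch bottomed. Now the mallet goes back to its mat.

```bash
python3 - <<'E'
from h import *
up(.26); g=[.491,-.207]; ctrl.reach([*g,.26],down(np.pi/2)); ctrl.line_to([*g,.03],rate=.2); z=.016
ctrl.line_to([*g,z],rate=.05); f0=readout.read_state()['wrist_force'][2]; print(st())
while z>.008:
    z-=.001; ctrl.line_to([*g,z],rate=.03)
    if readout.read_state()['wrist_force'][2]-f0>4: break
print(z,st()); effector.let_go(); up(.25); print(st())
p=mallet([.45,-.207],np.pi/2,.2); tips(p,['mat_mid'])
effector.close_gripper(30)
push(0.0145,0.07,0.105,-0.101,0.168); up()
push(-0.05,0.025,0.07,0.101,0.138); up()
ctrl.reach([.40,-.05,.36],down(-.1)); p=cam(); save(p,'w5'); tips(p,['lock_knob','clamp_knob','carrier_knob','mallet_head'])
p=cam('side');save(p,'side5');tips(p,['lock_knob','clamp_knob','carrier_knob','mallet_head']); print(st())
a=cv2.imread('pics/side5.png')[150:290,200:400]; b=cv2.imread('pics/w5.png')
cv2.imwrite('pics/m5.png',np.vstack([cv2.resize(a,(430,300)),cv2.resize(b,(430,300))]))
E
```

```text
(89.83, array([ 0.4909, -0.2069,  0.0157]), array([ 0.1, -0.2, -3.5]), 0.0166)
0.009999999999999995 (91.33, array([ 0.4911, -0.2071,  0.0103]), array([-4.2,  1.5,  4.2]), 0.0165)
(92.95, array([ 0.4906, -0.2068,  0.2483]), array([-0.2, -0.9, -0.8]), 0.0857)
mallet_head [ 0.5497 -0.2051  0.0289] 0.92
mallet_grip [ 0.4907 -0.2066  0.0317] 0.94
handle mid [ 0.528  -0.4367] len 0.207 0.072 yaw 0.02
mat_mid [ 0.5175 -0.2093  0.0039] 0.72
at x1 0.07 [ 0.3  0.7 -0.2]
push end 0.088 27.9 (97.97, array([ 0.6562, -0.1081,  0.1678]), array([-26.5,   2.9,   9.6]), 0.0)
at x1 0.025 [ 0.1 -0.9 -0.1]
push end 0.046 16.7 (102.99, array([0.6467, 0.098 , 0.1377]), array([-16.3,   2.2,   4. ]), -0.0001)
clamp_knob [ 0.5139 -0.2088  0.003 ] 0.73
clamp_knob [ 0.5511 -0.2041  0.0272] 0.6
carrier_knob [0.5393 0.0155 0.0519] 0.78
mallet_head [ 0.5503 -0.2036  0.028 ] 0.77
mallet_head [ 0.6442 -0.0031  0.1542] 0.27
lock_knob [0.6726 0.0945 0.1518] 0.7
lock_knob [ 0.5104 -0.2092  0.0028] 0.29
clamp_knob [ 0.6768 -0.111   0.1833] 0.77
clamp_knob [0.5411 0.0124 0.0471] 0.27
carrier_knob [0.5405 0.014  0.0473] 0.74
mallet_head [ 0.5512 -0.2052  0.0295] 0.7
mallet_head [0.6689 0.0907 0.1508] 0.65
(105.47, array([ 0.4001, -0.0499,  0.3599]), array([-0.6,  0.7, -0. ]), 0.0003)
```

View pics/m5.png

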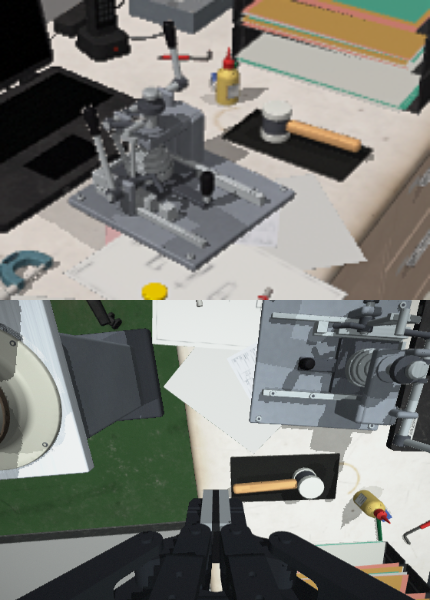

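Both levers are back again and the mallet is on the mat. Next I'll draw the carrier out gently and check the pack.

```bash
python3 - <<'E'
from h import *
push(-0.017,-0.112,-0.14,0,0.047,F=12,step=0.002,rate=.06); up(0.2)
see('disc_32_mid',[.541,.0125],.11,.062,save_as='f32')
see('disc_48_mid',[.541,.0125],.11,.054)
see('disc_56_mid',[.541,.0125],.11,.046)
print(st())
ctrl.reach([.40,-.05,.36],down(-.1)); p=cam(); save(p,'w6'); tips(p,['carrier_knob','table','mallet_head','mat_mid','lock_knob','clamp_knob','oil_bottle'])
p=cam('side'); tips(p,['carrier_knob','micrometer','plug_gauge','lock_knob','clamp_knob'])
a=cv2.imread('pics/f32.png')[120:290,195:370]; b=cv2.imread('pics/w6.png')
cv2.imwrite('pics/m6.png',np.vstack([cv2.resize(a,(420,300)),cv2.resize(b,(420,300))]))
E
```

```text
at x1 -0.112 [-0.3 -0.9 -0.2]
push end -0.128 29.9 (111.5, array([0.463 , 0.0243, 0.0475]), array([ 24.5,  -3.5, -16.6]), 0.0002)
disc_32_mid [0.501  0.1635 0.062 ] axes mm 26.1 29.9 0.91 px 500 116
disc_32_mid [0.5399 0.0137 0.062 ] axes mm 31.0 31.4 0.65 px 282 206
disc_32_mid [ 0.7115 -0.0147  0.062 ] axes mm 10.4 14.8 0.57 px 280 402
disc_48_mid [0.5398 0.0137 0.054 ] axes mm 45.8 46.8 0.94 px 282 205
disc_56_mid [0.539  0.0142 0.046 ] axes mm 53.3 55.3 0.72 px 282 204
(114.07, array([0.5411, 0.0125, 0.1561]), array([ 0.2,  0.1, -0.5]), -0.0)
carrier_knob [0.4424 0.0296 0.0504] 0.8
mallet_head [ 0.5516 -0.2046  0.028 ] 0.97
mat_mid [ 0.5133 -0.2061  0.0043] 0.7
oil_bottle [ 0.6689 -0.265  -0.0016] 0.78
oil_bottle [0.5409 0.0111 0.0503] 0.55
oil_bottle [ 0.6396 -0.0044  0.1554] 0.19
carrier_knob [0.4411 0.0305 0.046 ] 0.95
micrometer [6.784e-01 2.721e-01 1.000e-04] 0.89
plug_gauge [0.3927 0.1692 0.0016] 0.66
lock_knob [0.6735 0.0923 0.1495] 0.63
clamp_knob [ 0.6757 -0.113   0.1815] 0.67
```

View pics/m6.png

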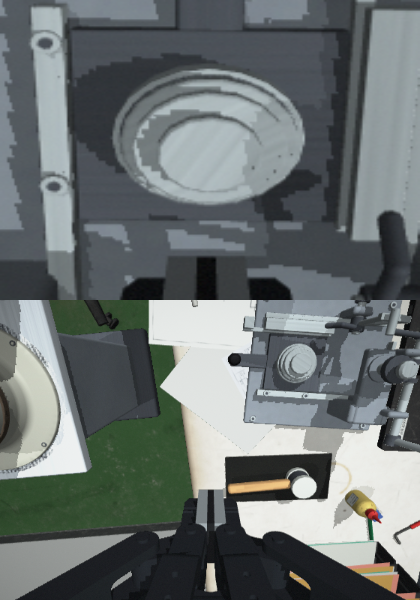

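The carrier is out with the pack still concentric at (295,365) in the lower image, the levers are back, the mallet is on its mat and the bystanders are in place. I'll hand it in.

```bash
python3 -c "
from h import *
print(job.job_done(), st())"
```

```text
the job is handed in; nothing more can be done
the job is handed in; nothing more can be done
```

The whole job ran in order and is handed in, at about 115 s on the robot's clock; the hand-in gave no verdict.

I unclamped, unlocked and drew the carrier out, then stacked discs 56, 48 and 32 on the table (disc 40 was absent, and I left the yellow look-alike alone). I pushed the carrier home, locked and clamped it, and drove the punch down with the mallet. Then I put the mallet back, unclamped, unlocked and drew the carrier out again.

- **Punch:** the force climbed along the spring to about 7 N. It then stiffened to about 28 N after roughly 7 mm of stroke, so I take it as bottomed. The punch's position itself was not read directly.
- **Pack:** in the last views the three discs are within about 1 mm of each other and of the table centre measured earlier, which is now hidden under the pack.
- **Carrier and levers:** the carrier came up against its stop, with the knob at about the same place as the first time it was drawn out. Both levers were pushed back to hard stops.
- **Mallet:** it was knocked about 3 cm while on its mat, so I measured it again before gripping. It now stands with its head about 4 cm from the mat's centre.
- **Bystanders:** the micrometer, plug gauge and oil bottle read where they were at the start, within measuring error.
- **Readings that disagreed:** one outline of the bare table was clearly wrong, so I measured that centre from a close crop. The handle measurement after putting the mallet down picked up something else, so I relied on the mallet's point readings. Some low-confidence name mix-ups were ignored.

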